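# Tighten the storage jar in the second-hand shop

## Task

The lid of the storage jar in the sloping wooden stand is loose, and the jar's carrying handle is over it. Swing the handle well back out of the way, screw the lid down clockwise until it is snug but not overtightened, then swing the handle forward again until it stands against its stop over the lid. Leave the other goods where they are.

Things in the scene. Friction and masses are not known exactly. Their poses are not given: they have to be found in the camera images.
- jar: Round clear-glass jar of corks, 96 mm wide up to z = 104, then a neck 56 mm wide; held fast in a fixed sloping wooden stand (base 200 x 130 mm). Origin: centre of its underside, 42 mm above the table. z: jar's axis, out through the lid; it leans 30 degrees from vertical towards the robot's side. y: level, parallel to the handle's pivot line. x: away from the robot, upward; the handle swings back to this side.
- lid_grip (a point): Middle of the round steel screw lid, 62 mm wide, 25 mm tall, on the jar's axis (z = 133 to 158 mm of the jar's frame). z: the jar's axis, outward; x, y turn with the lid. It stays on its thread: it turns but does not lift, and stays where left. Grip it across its width with the tool in line with the jar's axis; tighten clockwise looking down on it (negative about z).
- gasket (a joint): How far the lid has slid on its rubber seal past seating, rad. 0 while loose: the lid first turns easily (0.05 N m) for 0.6 to 1.5 rad, different each time, then seats: over the next 0.1 rad the torque rises to 0.25 N m (springs back if let go), then this value grows and torque rises 0.5 N m per rad of it. 0.08 to 0.5 (0.29 to 0.5 N m) is snug, more is overtightened.
- bail_grip (a point): Middle of the carrying handle's grip: a round wooden bar 18 mm thick, 76 mm long, along y of the jar, on two 6 mm steel wires at 55 mm either side that pivot on the jar's sides. It runs on a circle of 100 mm radius about the pivot line, which is parallel to the jar's y through the point x = 0, z = 98 mm of the jar's frame.
- bail (a joint): Angle of the handle from the jar's axis, rad: 0 = in line with the jar's axis, over the lid, against its front stop; grows as it swings back (towards +x of the jar), to a stop at 1.75. Over 1.2 (69 degrees) is well back. It stays where it is left, moved by about 1.5 to 3 N at the grip; the bar may turn between the fingers.
- canister: Bystander: square glass canister, 108 mm wide, 153 mm tall. Origin: centre of the underside (so for all bystanders).
- tumbler: Bystander: smoked-glass tumbler, 84 mm diameter, 100 mm tall.
- mug: Bystander: white mug, 82 mm diameter, 92 mm tall, with a handle.
- bowl: Bystander: glass bowl, 170 mm diameter, 65 mm tall.
- loaf_dish: Bystander: oblong baking dish, 130 x 200 mm, 55 mm tall.
- pantry_jar: Bystander: glass jar with steel lid, upright, 90 mm diameter, 150 mm tall.
- coasters: Bystander: stack of round coasters, 100 mm diameter, 30 mm tall.
- spoon: Bystander: metal spoon with a wooden handle, 200 mm long, lying down.

How it is judged (in metres and radians):
On the way, in this order (a step that is already met when the one before it is completed fails the run):
1. the handle is swung well back from over the lid (more than 1.2 rad) (value of joint bail above 1.2 rad), for 0.1 s.
2. the lid is screwed down snug (0.08 rad or more past seating) (value of joint gasket above 0.08 rad), for 0.2 s.
At the end, for the whole second after the job is handed in: The lid is snug, 0.08 to 0.5 rad past seating, and the handle stands at rest over the lid within 0.15 rad of its front stop (value of joint gasket between 0.08 and 0.5 rad and value of joint bail below 0.15 rad and velocity of joint bail between -0.05 and 0.05 rad/s); the robot touches nothing.
It fails at once if the lid is overtightened: more than 0.5 rad past seating (value of joint gasket above 0.5 rad).
It fails at once if a bystander is moved by more than 30 mm (distance of any of canister, tumbler, mug, bowl, loaf_dish, pantry_jar, coasters, spoon from where it was at the start of the episode above 0.03 m).
It also fails if it takes over 72 s, if anything falls off the work surface, if the arm or the gripper's body presses on something with over 40 N, if the wrist force passes 120 N, or if a joint passes its speed limit or range.

## Robot

A 6-joint arm with a two-finger parallel gripper is mounted at the origin on the work surface. World frame = base frame: x ahead of the robot, y to its left, z up, the work surface at z = 0. Lengths are in m, angles in degrees, forces in N, time in s.
With the tool pointing down it reaches from about 0.3 to 0.75 m from the base axis. Payload 8.5 kg.
Tool frame: the origin (TCP) lies midway between the tips of the shut fingers; the grasp point (between the pads) lies 19 mm behind it; z points along the fingers, y is the direction in which the jaws open and shut (so a half turn about z gives the same grasp; the last joint's range is limited). The gripper opens to 88 mm and grips with 3 to 60 N. Pads are 18 mm wide; open, the fingers measure 123 mm over their backs; the gripper's body (75 mm by 187 mm) begins 45 mm behind the grasp point.
Start: joints at [57.107, 21.807, 74.336, -0, 83.858, -12.336], TCP at [0.193, 0.515, 0.239] pointing down, gripper open.
Joint ranges: [-178.18, 178.18], [-50.72, 133.34], [12.68, 142.11], [-81.47, 261.47], [9.98, 163.14], [-165.26, 165.26]. Speed limits (degrees/s): [136.94, 136.94, 180, 180, 180, 180].

## Interface

Orientations are given as [roll, pitch, yaw] about the fixed x, y, z axes, in that order (R = Rz(yaw) Ry(pitch) Rx(roll)).
In Python, from station import env gives the robot as it stands. Calls block until the motion is done:
- env.move_to(position, orientation): joint-space move of the TCP to a pose.
- env.line_to(position, frame=None, velocity=0.15): straight line of the TCP; frame=None keeps the orientation; velocity is the mean speed in m/s.
- env.set_joints(angles): joint-space move.
- env.command_gripper(opening): finger opening in m; the grip force is fixed at half the most; returns when the fingers have stopped.
- env.sleep(seconds).
- env.inverse_kinematics(position, orientation): joint angles nearest the present ones, or None.
- env.read_state(): the state.
- env.snapshot(name): name is "scene" or "top"; returns the picture (480x640x3 uint8, red, green, blue); there is no depth.
- env.camera_model(name): a dict with "fx", "fy", "cx", "cy" (pixels), "k1" (the pictures are not rectified: a ray, as slopes to the right and down, at radius r is drawn at 1 + k1 r^2 times it, then the intrinsics apply), "rvec" (rotation vector, rad) and "tvec" (3), from world to camera coordinates, as OpenCV has them. Camera axes: x right, y down, z forward; pixel columns grow to the right and rows downward; lengths in m; the calibration is good to about 2 mm. A picture is of the moment at which its call begins. camera_model takes no time and is no camera call.
A pose or a line that the arm cannot do raises env.PlanningError and nothing moves.
- env.sign_off(): hands the job in, once; it reports no verdict.
The state is a dict: "time_s": time; "joints": joint angles; "dq": joint speeds; "joint_efforts": joint torques, N m; "ee_pos": TCP position; "orientation": TCP orientation; "contact_force": force on the tool from outside, world axes, zero at the start; "moment": the same for the moment, N m; "width": finger opening in m.
Only numpy, scipy, OpenCV 4.12 (cv2) and the standard library are available. Lean on these libraries where they do the work, as an engineer would, in place of code of your own. Each camera call takes 0.05 s, during which the arm holds its last target. There are 200 camera calls.

## Working session

There is one attempt and no reset: what is moved stays moved. The work goes in short steps, each a Python script; the robot and the scene stay as the last script left them, time stands still between calls to the robot, and variables do not carry over. Pictures are saved under pics/ and viewed, about 8 in all and at most 12, crops included, and the job is handed in when it is done.

```bash
ls; mkdir -p pics
python3 - <<'E'
from station import env
import cv2
for n in("scene","top"):
    cv2.imwrite(f"pics/{n}0.png",env.snapshot(n)[:,:,::-1]); print(env.camera_model(n))
s=env.read_state(); print(s)
E
```

```text
pics
{'fx': 623.8011417815449, 'fy': 623.8011417815449, 'cx': 326.8089286982257, 'cy': 240.82046287637377, 'k1': -0.1938960666357882, 'rvec': array([ 2.37520424,  1.11338328, -0.33097187]), 'tvec': array([-0.31398195, -0.26126511,  2.05828017])}
{'fx': 565.8505247009103, 'fy': 565.8505247009103, 'cx': 311.62221704808854, 'cy': 231.99070639107526, 'k1': -0.010333504651574333, 'rvec': array([ 2.15209009, -2.10982748,  0.2321572 ]), 'tvec': array([-0.03014649,  0.53021142,  1.45647728])}
{'time_s': 0.1, 'joints': array([ 5.71070730e+01,  2.18374968e+01,  7.43767211e+01,  2.59621531e-03,
        8.38578906e+01, -1.23359769e+01]), 'dq': array([-0.05273159, -0.03727113, -0.09987001,  0.00028329, -0.07014788,
       -0.11086747]), 'joint_efforts': array([ 2.73078433e-03, -4.38645315e+01, -2.24913669e+01,  7.14425300e-02,
        3.41764139e-02, -5.90331274e-05]), 'ee_pos': array([0.19299038, 0.51478143, 0.23821779]), 'orientation': array([-1.79930108e+02, -1.79269024e-02,  1.59442760e+02]), 'contact_force': array([-0.08853438,  0.30146959,  0.29169268]), 'moment': array([ 0.02854561,  0.00179814, -0.00167135]), 'width': 0.08819561722674223}
```

View pics/scene0.png

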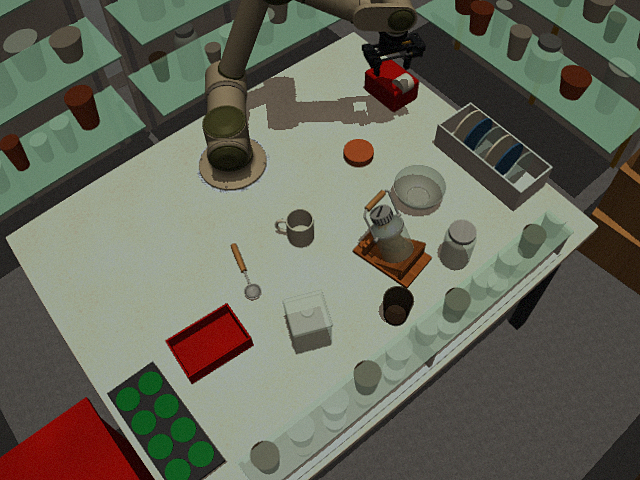

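View pics/top0.png

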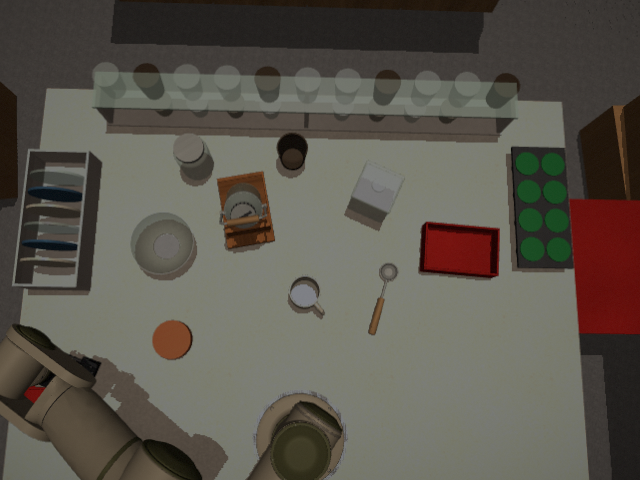

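The scene view shows the jar stand at about (393,250), with the lid at (382,215) and the handle bar at (376,200). In the top view the stand is at about (246,210), and the bar crosses the lid at (246,222). I'll enlarge both in one picture.

Run:
```python
import cv2,numpy as np
a=cv2.imread("pics/scene0.png")[175:295,340:440]; b=cv2.imread("pics/top0.png")[160:260,200:290]
a=cv2.resize(a,(400,480),interpolation=2); b=cv2.resize(b,(396,440),interpolation=2)
b=cv2.copyMakeBorder(b,0,40,0,0,0)
cv2.imwrite("pics/crop0.png",cv2.convertScaleAbs(np.hstack([a,b]),alpha=1.5))
```

```text
(no output)
```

View pics/crop0.png

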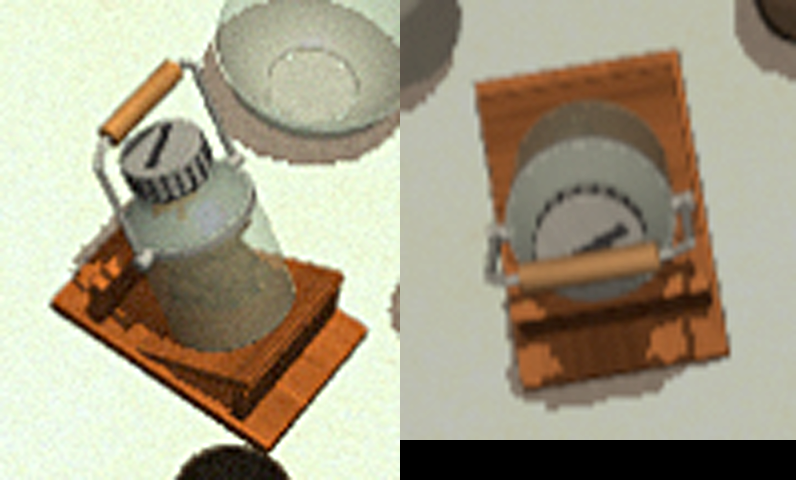

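```bash
cat > h.py <<'E'
from station import env
import numpy as np, cv2
from scipy.spatial.transform import Rotation as Ro
def ray(n,px):
    c=env.camera_model(n); K=np.array([[c['fx'],0,c['cx']],[0,c['fy'],c['cy']],[0,0,1]])
    # r in undistorted slopes: xd = xu(1+k1 r^2)
    u=cv2.undistortPoints(np.array([[px]],float),K,np.array([c['k1'],0,0,0]))[0,0]
    R=cv2.Rodrigues(c['rvec'])[0]; d=R.T@np.r_[u,1]; return -R.T@c['tvec'], d/np.linalg.norm(d)
def tri(ps,pt):
    (o1,d1),(o2,d2)=ray('scene',ps),ray('top',pt)
    s=np.linalg.lstsq(np.c_[d1,-d2],o2-o1,rcond=None)[0]; a,b=o1+s[0]*d1,o2+s[1]*d2
    return (a+b)/2,np.linalg.norm(a-b)
def plane(n,px,z):
    o,d=ray(n,px); return o+d*(z-o[2])/d[2]
def proj(n,P):
    c=env.camera_model(n); K=np.array([[c['fx'],0,c['cx']],[0,c['fy'],c['cy']],[0,0,1]])
    return cv2.projectPoints(np.array(P,float).reshape(-1,1,3),c['rvec'],c['tvec'],K,np.array([c['k1'],0,0,0.]))[0][:,0]
E
python3 - <<'E'
from h import *
S=lambda x,y:(340+x/4-.4,175+y/4-.4); T=lambda x,y:(200+(x-400)/4.4-.4,160+y/4.4-.4)
for n,a,b in [("barL",(105,135),(521,275)),("barR",(178,66),(658,254)),("lid",(163,146),(589,240)),("pivL",(143,258),(498,234)),("pivR",(233,161),(684,201))]:
    print(n,tri(S(*a),T(*b)))
c=[plane('top',T(*p),.012) for p in [(522,388),(729,353),(678,50),(476,85)]]
print(np.round(c,4),[np.linalg.norm(c[i]-c[i-1]) for i in range(4)],np.mean(c,0))
for e in(c[1]-c[0],c[2]-c[3],):print(np.degrees(np.arctan2(e[1],e[0])))
for e in(c[2]-c[1],c[3]-c[0],):print(np.degrees(np.arctan2(e[1],e[0])))
E
```

```text
barL (array([0.51472784, 0.16488592, 0.16043385]), np.float64(0.06039341477790372))
barR (array([0.53529054, 0.13051238, 0.26998012]), np.float64(0.05498959751026955))
lid (array([0.54620656, 0.15224883, 0.17823872]), np.float64(0.0014735361294626755))
pivL (array([0.56003108, 0.18443503, 0.03998701]), np.float64(0.08450197192591656))
pivR (array([0.58398122, 0.12906925, 0.21178668]), np.float64(0.07349827193442045))
[[0.4897 0.2073 0.012 ]
 [0.5144 0.0806 0.012 ]
 [0.7088 0.1187 0.012 ]
 [0.6826 0.2451 0.012 ]] [np.float64(0.1965856556485803), np.float64(0.1291096195357454), np.float64(0.19806937876115874), np.float64(0.12907365524218928)] [0.59888124 0.16292841 0.012     ]
-78.96271581840885
-78.30409500520966
11.097156531979456
11.084641037518056
```

Run:
```python
from h import *
S=lambda x,y:(340+x/4-.4,175+y/4-.4); T=lambda x,y:(200+(x-400)/4.4-.4,160+y/4.4-.4)
P={}
for n,a,b in [("barL",(178,66),(521,275)),("barR",(105,135),(658,254)),("lid",(163,146),(589,240)),("pivL",(233,161),(498,234)),("pivR",(143,258),(684,201))]:
    P[n],e=tri(S(*a),T(*b)); print(n,P[n],e)
for a,b in(("barL","barR"),("pivL","pivR")):
    e=P[a]-P[b]; print("yaw",np.degrees(np.arctan2(-e[0],e[1])),"len",np.linalg.norm(e),"mid",(P[a]+P[b])/2)
yaw=np.radians(11.2)
z=np.array([-.5*np.cos(yaw),-.5*np.sin(yaw),np.cos(np.pi/6)])
o=P['lid']-.158*z; print("origin",o,"pivot",o+.098*z,"bar@0",o+.198*z)
```

```text
barL [0.51898912 0.18589464 0.21356989] 0.0019660708305461413
barR [0.5310263  0.1105773  0.21353655] 0.002702368432289828
lid [0.54620656 0.15224883 0.17823872] 0.0014735361294626755
pivL [0.56150263 0.21097551 0.12149135] 0.0008752533643269702
pivR [0.58275138 0.1040466  0.12544474] 0.0006923619472097276
yaw 9.080193920319646 len 0.0762731735117072 mid [0.52500771 0.14823597 0.21355322]
yaw 11.239313530675439 len 0.10909139239310862 mid [0.57212701 0.15751106 0.12346804]
origin [0.62370202 0.16759334 0.0414067 ] pivot [0.57563521 0.15807586 0.12627719] bar@0 [0.52658746 0.14836414 0.21287973]
```

Run:
```python
from h import *
p,o=pose(J(0,0,.198+.09)); env.move_to(p,o); st()
env.command_gripper(.05)
p,o=pose(J(0,0,.198)); env.line_to(p,velocity=.1); st()
for n in("scene","top"): cv2.imwrite(f"pics/{n}1.png",env.snapshot(n)[:,:,::-1])
a=cv2.imread("pics/scene1.png")[145:295,320:460]; b=cv2.imread("pics/top1.png")[150:270,190:302]
cv2.imwrite("pics/c1.png",cv2.convertScaleAbs(np.hstack([cv2.resize(a,(400,428)),cv2.resize(b,(400,428))]),alpha=1.5))
```

```text
t1.83 p [0.4914 0.1424 0.2749] F [-0.3  0.2 -1.5] M [-0.13  0.3   0.01] mz -0.045 w 0.0882 j6 -14.3
t3.59 p [0.5357 0.1504 0.1976] F [0.  0.5 0.3] M [-0.1   0.27 -0.02] mz -0.003 w 0.0502 j6 -15.0
```

View pics/c1.png

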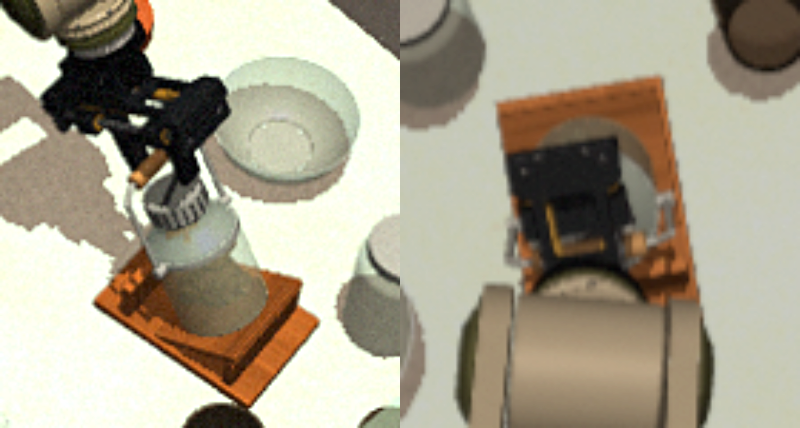

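The fingers straddle the bar at about (150,165) in the left panel, and the bar shows on both sides of them. Next I'll grip it and swing.

Run:
```python
from h import *
env.command_gripper(0.0); s=st()
if .014<s['width']<.022:
    for th in np.linspace(0,1.45,9)[1:]:
        p,o=pose(bar(th),0,30*th/1.45); env.line_to(p,o,velocity=.08); s=st()
        if np.linalg.norm(s['contact_force'])>35: print("stop",th); break
```

```text
t4.30 p [0.5355 0.1504 0.197 ] F [-2.5  0.4  1. ] M [-0.16  0.52  0.02] mz -0.041 w 0.0162 j6 -15.0
t4.66 p [0.5506 0.1533 0.2034] F [-0.1 -1.4 -3.3] M [-0.37  0.65 -0.1 ] mz -0.020 w 0.0160 j6 -12.4
t5.02 p [0.5661 0.1563 0.2068] F [ 0.6 -1.  -8.8] M [-0.52  0.97 -0.1 ] mz -0.031 w 0.0163 j6 -10.5
t5.38 p [0.5824 0.1596 0.2075] F [ -1.2  -2.3 -13.1] M [-0.57  1.36 -0.01] mz -0.081 w 0.0162 j6 -9.2
t5.73 p [0.5989 0.1628 0.2055] F [ -3.7  -1.5 -13.4] M [-0.56  1.52 -0.06] mz -0.005 w 0.0165 j6 -8.2
t6.10 p [0.6148 0.166  0.2004] F [ -5.2  -2.5 -11. ] M [-0.56  1.56 -0.05] mz -0.004 w 0.0165 j6 -7.5
t6.47 p [0.6294 0.1689 0.1919] F [ -7.6  -2.7 -10.4] M [-0.5   1.59  0.01] mz -0.029 w 0.0160 j6 -6.9
t6.83 p [0.6422 0.1714 0.1811] F [-8.8 -3.4 -7.7] M [-0.49  1.78 -0.01] mz -0.002 w 0.0163 j6 -6.5
t7.20 p [0.653  0.1735 0.1679] F [-9.7 -2.7 -7. ] M [-0.46  1.69  0.03] mz -0.030 w 0.0171 j6 -6.2
```

Run:
```python
from h import *
env.command_gripper(.05)
p,o=pose(bar(1.45),0,30); env.line_to(p+[0,0,.11],velocity=.2); st()
p,o=pose(J(0,0,.147+.1),60); env.move_to(p,o); env.command_gripper(.088); st()
for n in("scene","top"): cv2.imwrite(f"pics/{n}2.png",env.snapshot(n)[:,:,::-1])
a=cv2.imread("pics/scene2.png")[145:295,320:460]; b=cv2.imread("pics/top2.png")[150:270,190:302]
cv2.imwrite("pics/c2.png",cv2.convertScaleAbs(np.hstack([cv2.resize(a,(400,428)),cv2.resize(b,(400,428))]),alpha=1.5))
```

```text
t8.54 p [0.6536 0.1734 0.2766] F [ 0.3  0.1 -0.2] M [-0.08  0.06 -0.  ] mz 0.005 w 0.0499 j6 -6.2
t10.35 p [0.5116 0.1458 0.2394] F [0.1 0.2 0.1] M [-0.05  0.21 -0.07] mz 0.053 w 0.0879 j6 -74.5
```

View pics/c2.png

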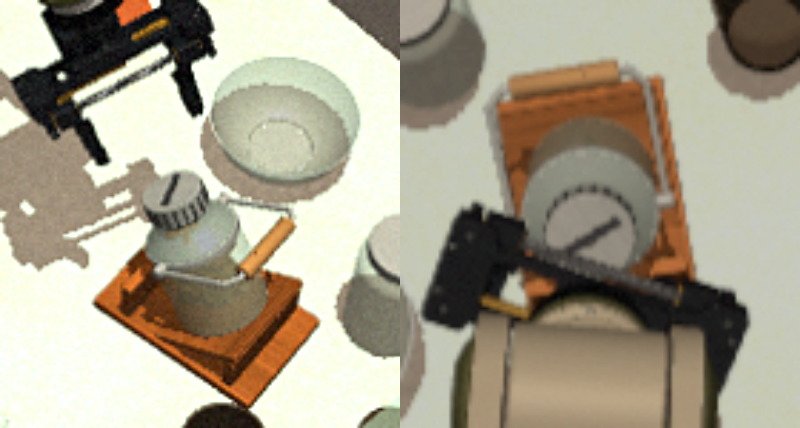

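The handle lies back: the bar is at (268,248) in the left panel and (566,79) in the right, and the lid is free with its centre at about (588,230) in the right panel. Now I'll go down to the lid, grip it and turn in small steps with the torque watched.

Run:
```python
from h import *
q,e=tri((413.5,231.5),(236.2,171.8)); v=q-J(0,0,.098); print("bail",np.arctan2(v@JX,v@JZ),np.linalg.norm(v),e)
q,e=tri((381.2,211.1),(242.3,214.1)); v=q-O; print("lid in jar",v@JX,v@JY,v@JZ,e)
p,o=pose(J(0,0,.147),60); env.line_to(p,velocity=.1); st()
env.command_gripper(.0); s=st()
F=s['contact_force']; print("F jar",F@JX,F@JY,F@JZ)
```

```text
bail 1.513897138873565 0.09600920445608678 0.002387811085637616
lid in jar 0.0003416817476904477 0.0010622704407050425 0.15610092488132862 0.00024002794874605706
t11.60 p [0.5607 0.1553 0.1534] F [0.6 1.4 0.7] M [-0.05  0.23  0.05] mz -0.043 w 0.0882 j6 -75.7
t12.12 p [0.5597 0.1535 0.1521] F [ -6.2 -13.8   1. ] M [-2.16  1.   -1.06] mz -0.043 w 0.0611 j6 -75.7
F jar -7.0950145750343925 -12.3652850243713 5.195730855269379
```

```bash
cat >> h.py <<'E'
def torque(n=8):
    m=[]
    for _ in range(n):
        env.sleep(.02); s=env.read_state(); R=Ro.from_euler('xyz',s['orientation'],degrees=True).as_matrix(); m.append(R[:,2]@s['moment'])
    F=s['contact_force']; return np.mean(m),np.std(m),np.array([F@JX,F@JY,F@JZ]),s
E
python3 - <<'E'
from h import *
s=env.read_state(); cmd=pose(J(0,0,.147),60)[0]; d=s['ee_pos']-cmd; d-=(d@JZ)*JZ; print(d)
env.line_to(cmd+d,velocity=.02); m=torque(); print(m[:3])
q=m[3]['joints'].copy(); a0=q[5]
for i in range(8):
    q[5]+=4; env.set_joints(q); m=torque(); print("%.1f t%.2f m %.3f sd %.3f"%(m[3]['joints'][5]-a0,m[3]['time_s'],m[0],m[1]),np.round(m[2],1))
    if abs(m[0])>.25: break
E
```

```text
[-0.000961   -0.00173603 -0.00073591]
(np.float64(-0.05547569170346821), np.float64(0.011947215622574541), array([-2.03259289, -4.1213583 ,  3.55187605]))
3.9 t12.90 m -0.025 sd 0.031 [-2.1 -3.5  2.8]
7.9 t13.28 m -0.033 sd 0.031 [-2.2 -4.   3.3]
11.9 t13.67 m -0.025 sd 0.020 [-2.5 -6.2  2.6]
15.9 t14.05 m -0.059 sd 0.025 [-3.  -5.4  4.2]
19.9 t14.43 m -0.070 sd 0.027 [-2.9 -6.6  3.7]
23.9 t14.82 m -0.036 sd 0.029 [-2.6 -6.5  3.5]
27.9 t15.20 m -0.048 sd 0.039 [-3.7 -6.4  4.9]
31.9 t15.58 m -0.045 sd 0.024 [-4.4 -7.   4.3]
```

Run:
```python
from h import *
q=env.read_state()['joints'].copy(); a0=-75.7
for i in range(30):
    q[5]+=3; env.set_joints(q); m=torque(6); print("%.1f t%.2f m %.3f"%(m[3]['joints'][5]-a0,m[3]['time_s'],m[0]),np.round(m[2],1))
    if abs(m[0])>.16 or m[3]['time_s']>32: break
```

```text
34.3 t15.93 m -0.069 [-1.9 -5.2  4.1]
37.3 t16.28 m -0.072 [-2.8 -4.4  3.6]
40.3 t16.63 m -0.072 [-2.8 -4.6  3.6]
43.3 t16.98 m -0.081 [-4.1 -5.5  3.9]
46.3 t17.33 m -0.072 [-3.4 -4.9  4.9]
49.3 t17.68 m -0.078 [-3.5 -5.3  4.3]
52.3 t18.03 m -0.061 [-2.8 -5.7  3.2]
55.3 t18.38 m -0.064 [-3.8 -6.6  4.2]
58.3 t18.73 m -0.107 [-3.8 -5.5  4.3]
61.3 t19.08 m -0.223 [-3.6 -6.6  5.1]
```

Run:
```python
from h import *
q=env.read_state()['joints'].copy(); a0=-75.7
while True:
    q[5]+=2; env.set_joints(q); m=torque(15); a=m[3]['joints'][5]-a0; print("%.1f t%.2f m %.3f sd %.3f"%(a,m[3]['time_s'],m[0],m[1]),np.round(m[2],1))
    if abs(m[0])>.39 or a>=76.5: break
```

```text
63.1 t19.58 m -0.260 sd 0.030 [-1.9 -4.7  3.2]
65.1 t20.08 m -0.284 sd 0.030 [-2.5 -4.6  3.2]
67.1 t20.58 m -0.298 sd 0.026 [-2.8 -4.4  4.6]
69.1 t21.08 m -0.322 sd 0.027 [-2.3 -3.9  2.9]
71.1 t21.58 m -0.325 sd 0.028 [-3.1 -5.5  3.5]
73.1 t22.08 m -0.331 sd 0.020 [-3.2 -4.4  4.4]
75.1 t22.58 m -0.361 sd 0.029 [-2.8 -4.8  4.2]
77.1 t23.08 m -0.362 sd 0.036 [-3.9 -4.9  3.9]
```

Run:
```python
from h import *
env.command_gripper(.088); s=st()
env.line_to(s['ee_pos']+.1*JZ,velocity=.15)
env.command_gripper(.055)
p,o=pose(bar(1.45),0,30); env.move_to(p+[0,0,.11],o); env.line_to(p,velocity=.1); st()
env.command_gripper(0.); s=st()
if .014<s['width']<.022:
    for th in np.linspace(1.45,-.02,9)[1:]:
        p,o=pose(bar(th,.099),0,max(0,30*th/1.45)); env.line_to(p,o,velocity=.08); s=st()
        if np.linalg.norm(s['contact_force'])>35: print("stop",th); break
```

```text
t23.65 p [0.5588 0.1526 0.1515] F [-0.  -0.2 -0.7] M [-0.1   0.31 -0.02] mz -0.003 w 0.0880 j6 1.6
t27.29 p [0.6541 0.1734 0.1687] F [ 0.1 -0.3  0.3] M [-0.06  0.04  0.04] mz -0.044 w 0.0551 j6 -6.1
t27.95 p [0.6534 0.1733 0.1675] F [-3.7 -1.3 -2.3] M [-0.24  0.53  0.08] mz -0.084 w 0.0169 j6 -6.2
t28.32 p [0.6433 0.1713 0.1821] F [4.4 2.1 3. ] M [ 0.2  -0.9   0.04] mz -0.035 w 0.0170 j6 -6.5
t28.68 p [0.6314 0.169  0.1941] F [7.  2.4 6.3] M [ 0.36 -1.37  0.05] mz -0.033 w 0.0171 j6 -6.9
t29.05 p [0.6177 0.1662 0.2039] F [ 7.3  3.5 13. ] M [ 0.48 -1.68  0.07] mz -0.033 w 0.0174 j6 -7.5
t29.42 p [0.6025 0.1632 0.2109] F [ 6.3  4.2 18.7] M [ 0.5  -1.76  0.11] mz -0.064 w 0.0173 j6 -8.3
t29.78 p [0.5861 0.16   0.2137] F [ 3.2  2.3 22.5] M [ 0.45 -1.76  0.1 ] mz -0.060 w 0.0169 j6 -9.3
t30.14 p [0.5691 0.1566 0.2129] F [-2.9  1.5 28. ] M [ 0.4  -1.19  0.1 ] mz -0.021 w 0.0175 j6 -10.6
t30.50 p [0.5527 0.1534 0.2089] F [-10.   -1.6  34.4] M [ 0.24 -0.93  0.11] mz -0.068 w 0.0170 j6 -12.5
stop 0.16375000000000006
```

Radial force built up to 34 N, because the grip had shifted slightly on the bar. I'll ease outward before finishing the swing.

Run:
```python
from h import *
for th,r in((.16,.104),(.08,.104),(-.02,.104)):
    p,o=pose(bar(th,r)); env.line_to(p,o,velocity=.05); s=st()
    if np.linalg.norm(s['contact_force'])>38: print("stop"); break
for n in("scene","top"): cv2.imwrite(f"pics/{n}3.png",env.snapshot(n)[:,:,::-1])
```

```text
t30.75 p [0.549  0.1527 0.2084] F [-1.4 -2.   6.3] M [-0.32 -0.26 -0.12] mz -0.083 w 0.0168 j6 -14.0
t31.07 p [0.5422 0.1514 0.2057] F [-0.8 -2.1  9.2] M [-0.21 -0.5  -0.04] mz -0.123 w 0.0169 j6 -14.5
t31.43 p [0.5331 0.1496 0.2005] F [-1.7 -2.1  8.1] M [-0.25 -0.46 -0.05] mz -0.122 w 0.0174 j6 -15.0
```

Run:
```python
from h import *
env.command_gripper(.05); s=env.read_state()
env.line_to(s['ee_pos']+.11*JZ,velocity=.12); q=env.read_state()['joints'].copy(); q[0]+=40; env.set_joints(q); st()
for n in("scene","top"): cv2.imwrite(f"pics/{n}3.png",env.snapshot(n)[:,:,::-1])
a=cv2.imread("pics/scene3.png")[175:295,340:440]; b=cv2.imread("pics/top3.png")[160:260,200:290]
a=cv2.resize(a,(400,480),interpolation=2); b=cv2.resize(b,(396,440),interpolation=2)
b=cv2.copyMakeBorder(b,0,40,0,0,0)
cv2.imwrite("pics/c3.png",cv2.convertScaleAbs(np.hstack([a,b]),alpha=1.5))
# bystander change check
for n in("scene","top"):
    d=cv2.absdiff(cv2.imread(f"pics/{n}0.png"),cv2.imread(f"pics/{n}3.png")).max(2); m=cv2.morphologyEx((d>40).astype(np.uint8),cv2.MORPH_OPEN,np.ones((3,3)))
    k,_,s,_=cv2.connectedComponentsWithStats(m); print(n,[tuple(map(int,r)) for r in s[1:] if r[4]>40])
```

```text
t34.50 p [0.2772 0.4135 0.2938] F [-0.1  1.1 -0.5] M [-0.16  0.19 -0.  ] mz 0.021 w 0.0501 j6 -14.3
scene [(263, 0, 27, 10, 154), (326, 0, 26, 5, 87), (361, 0, 10, 7, 52), (376, 0, 32, 9, 182), (307, 2, 11, 6, 49), (309, 7, 95, 86, 2684), (265, 9, 9, 11, 81), (279, 9, 40, 33, 526), (387, 8, 28, 28, 482), (255, 13, 9, 20, 123), (374, 31, 27, 25, 329), (218, 42, 14, 36, 323), (247, 44, 11, 24, 161), (258, 67, 9, 14, 88), (205, 68, 13, 23, 151), (248, 77, 160, 74, 5508), (400, 79, 8, 9, 58), (208, 86, 30, 24, 457), (200, 139, 9, 25, 128), (207, 167, 5, 10, 42), (244, 169, 7, 8, 45)]
top [(65, 295, 203, 185, 6988), (10, 325, 137, 155, 10901), (143, 384, 12, 19, 99), (294, 401, 16, 8, 81), (141, 439, 61, 41, 1255)]
```

View pics/c3.png

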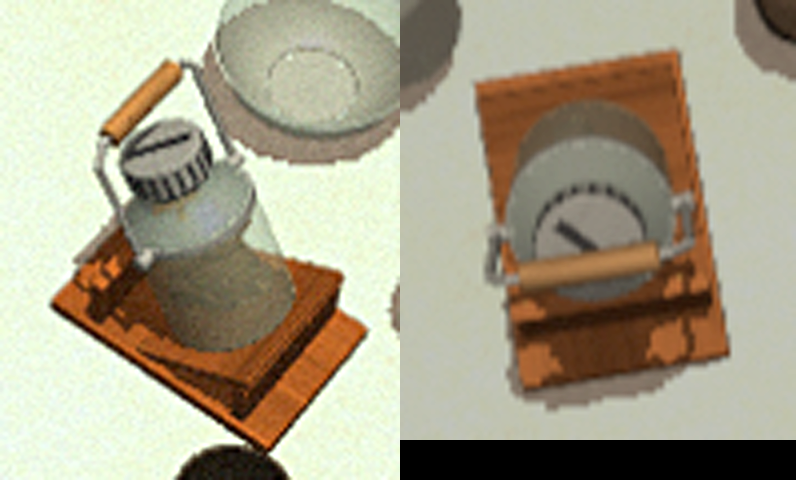

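View pics/scene3.png

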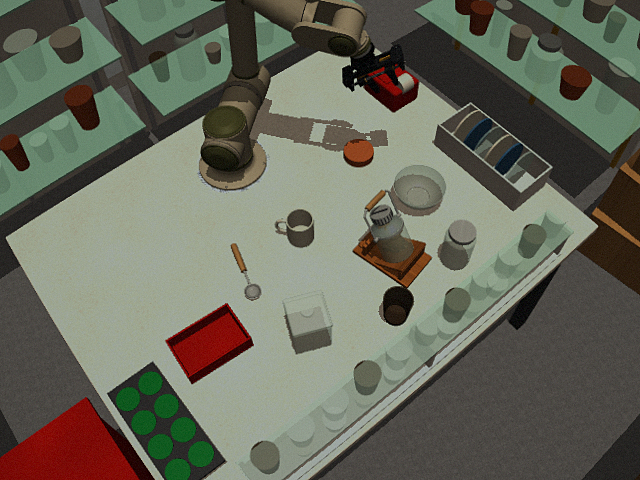

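The bar is back at its starting pixels: (142,101) in the left panel and (589,265) in the right. The lid mark has turned clockwise by about 65–70°, and the bystanders look unchanged. I'm handing in.

Run:
```python
from h import *
env.sign_off(); st()
```

```text
the job is handed in; nothing more can be done
the job is handed in; nothing more can be done
```

The job is handed in at about 34.5 s of the 72 s allowed; no verdict was reported.

- **Handle back:** I gripped the handle and swung it back to about 1.45 rad. The camera check read 1.51 rad.
- **Lid:** It turned freely for about 57° and then seated. I stopped at 77° with a torque of about 0.36 N m, which puts it roughly 0.22–0.25 rad past seating, inside the 0.08–0.5 range. Its mark has turned clockwise by about 65–70°, in line with the roughly 71° expected after springback.
- **Handle forward:** It is back over the lid at its starting position in both camera views, and the gripper is clear of it.
- **Other goods:** Comparing the first and last pictures, only the arm and its shadow had changed.

Two things were off:
- **Force on the return swing:** The wrist force climbed to about 36 N because the grip had shifted on the bar. I eased the arm outward, it dropped below 10 N, and I finished the swing.
- **Lid position:** When the fingers closed, the lid was about 2 mm from my camera estimate. I re-centred on it before turning.

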